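# Set the rotary specimen stage to the tab's line and press its key

## Task

With a closed fingertip push the upright peg of the round rotary stage, either way round, until the black index line on the stage lines up with the black line on the setting tab at its rim. Then, with the stage left there, press the round key on the instrument down to its stop and let it come back up. Push gently and do not squeeze the peg, do not press the key before the lines agree, and leave the weighing bottles and the wooden spatula where they are.

Things in the scene. Friction and masses are not known exactly. Their poses are not given: they have to be found in the camera images.
- stage_base: Grey box-shaped instrument fixed on the worktop, 40 mm high, carrying the rotary stage, a ring of small scale lines round it (ring radius 98 mm) and the key. Origin at worktop height under the stage's axis; the box reaches 100 mm from it to its +x, -x and +y, 192 mm to its -y. z up.
- dial: Rotary stage: aluminium disc, radius 78 mm, top 54 mm above the worktop; turns either way without a stop about its vertical axis and stays where left (about 2 N at the peg turns it). Origin on the axis, 42 mm above the worktop. Own -x points along the black index line (4 x 36 mm), +x to the peg opposite. A fixed petri dish (60 mm across) lies on its centre, top 70 mm above the worktop.
- index_line (a point): Outer end of the index line on the stage's top face, 76 mm from the axis, 54 mm above the worktop. Its axes are those of the stage.
- peg (a point): Top centre of the steel peg that stands on the stage, 56 mm from the axis on the side opposite the index line. The peg is 12 mm thick (14 mm at the head, 18 mm at its foot), 46 mm tall, from 54 to 100 mm above the worktop; push its side above the petri dish's top.
- set_tab: Small fixed grey block at the stage's rim, 24 mm wide, top 54 mm above the worktop, with one black line 4 mm wide; its place varies, within 35 degrees of the instrument's -x. Origin on the stage's axis at worktop height; own -x points from the axis along the black line. The stage is set when its -x and the tab's -x point the same way.
- target_line (a point): Inner end of the black line on the setting tab, 80 mm from the stage's axis, 54 mm above the worktop; the index line's outer end must come to lie 4 mm inside it.
- read_key (a joint): Travel of the round grey key (28 mm across) in m: 0 up, 0.006 fully down; it is sprung and takes about 5 N to push fully down.
- read_key_top (a point): Centre of the key's top face. The key lies 148 mm to the instrument's -y side of the stage's axis and is pressed straight down.
- weigh_bottle_near: Loose glass weighing bottle, 42 mm across, 58 mm tall, standing in front of the instrument; origin at the centre of its underside. To be left alone.
- weigh_bottle_side: Loose glass weighing bottle, 42 mm across, 58 mm tall, standing at the instrument's +y side; origin at the centre of its underside. To be left alone.
- spatula: Loose wooden spatula, 176 x 16 x 8 mm, lying behind the instrument; origin at the centre of its underside, long along its y. To be left alone.

How it is judged:
By the outcome, as a careful person would: the job done as asked, in the order asked, and still so for the second after the job is handed in, with the robot touching nothing.
It also fails if it takes over 48 s, if anything falls off the work surface, if the arm or the gripper's body presses on something with over 40 N, if the wrist force passes 120 N, or if a joint passes its speed limit or range.

## Robot

A 6-joint arm with a two-finger parallel gripper is mounted at the origin on a cart in front of the work surface, level with it; the furniture and walls round the work are solid. World frame = base frame: x ahead of the robot, y to its left, z up, the work surface at z = 0. Lengths are in m, angles in rad, forces in N, time in s.
With the tool pointing down it reaches from about 0.35 to 0.975 m from the base axis. Payload 4.9 kg.
Tool frame: the origin (TCP) lies midway between the tips of the shut fingers; the grasp point (between the pads) lies manip.grip_depth behind it (manip.grip_depth is the distance from the TCP to the grasp point, in m); z points along the fingers, x is the direction in which the jaws open and shut, and the axes are right-handed (so a half turn about z gives the same grasp; the last joint's range is limited). The gripper opens to 85 mm and grips with 20 to 120 N. Pads are 22 mm wide; open, the fingers measure 114 mm over their backs; the gripper's body (76 mm by 85 mm) begins 54 mm behind the grasp point. The pads swing forward as they close: fully open they stand 13 mm farther back than shut.
Start: joints at [-1.243, 0.053, 1.613, -0, 1.476, -0.119], TCP at [0.27, -0.564, 0.231] pointing down, gripper open.
Joint ranges: [-3.01, 3.01], [-1.01, 2.22], [0.06, 2.58], [-1.02, 4.17], [0.09, 2.62], [-3.14, 3.14]. Speed limits (rad/s): [2.57, 2.57, 3.14, 3.14, 3.14, 3.14].

## Interface

Orientations are given as a unit quaternion [w, x, y, z].
In Python, from plant import state, grab_frame, ticket, manip gives the robot as it stands.
- The arm moves only by the tool carry_out, never from a script. Its argument "moves" is a list that holds one entry, the list of rows, each a list of 7 numbers: the turn, a rotation vector about the tool's x, y, z each as a share of 5 degrees, from -1 to 1, then the shift along the tool's x, y, z each as a share of 0.04 m, from -1 to 1, then the gripper command: -1 is shut, 1 is fully open, values between are in proportion. A call has 1 to 8 rows; each row shifts and turns the commanded pose from where the row before left it, along the tool's axes as they then stand; what a row does not reach is not made up. A row lasts 1/12 s, in which the tool goes at most 41.7 mm and 7.16 degrees, less where a joint would pass 70% of its speed; a pose out of reach is approached as far as the arm can. A call with a number of a shift or a turn outside -1 to 1 is refused whole. A call with a gripper value outside its range is refused whole. The fingers move at their own pace and stop on an object; the grip force is fixed at half the most. Time passes only in rows, so rows that do not move let the fingers close. It gives the time, the measured TCP pose, the force and the opening at its end, in the units of the state.
- state(): the state, without advancing time (a new reading comes with each control period).
- grab_frame(name): name is "scene" or "top"; returns a dict with "frame" (384x512x3 uint8, red, green, blue), "z_map" (384x512 float32, m along the optical axis (not along the pixel's ray), 0 where there is no reading), "K" (3x3 intrinsics, pixels), "k1" (the pictures are not rectified: a ray, as slopes to the right and down, at radius r is drawn at 1 + k1 r^2 times it, then the intrinsics apply), "world_from_camera" (4x4, takes a point from camera to world coordinates). Camera axes: x right, y down, z forward; pixel columns grow to the right and rows downward; lengths in m; the calibration is good to about 2 mm. A picture is of the moment at which its call begins.
- ticket.job_done(): hands the job in, once; it reports no verdict.
The state is a dict: "time": time; "joint_pos": joint angles; "joint_vel": joint speeds; "joint_efforts": joint torques, N m; "tool_pos": TCP position; "tool_rot": TCP orientation; "contact_force": force on the tool from outside, world axes, zero at the start; "ft_torque": the same for the moment, N m; "gripper_width": opening from 0.0 (shut) to 1.0 (fully open).
Only numpy, scipy, OpenCV 4.12 (cv2) and the standard library are available. Lean on these libraries where they do the work, as an engineer would, in place of code of your own. Each camera call takes 0.05 s, during which the arm holds its last target.

## Working session

There is one attempt and no reset: what is moved stays moved. The work goes in short steps, Python scripts to look and compute and a tool call to move; the robot and the scene stay as the last step left them, time stands still between calls to the robot, and variables do not carry over. Pictures are saved under pics/ and viewed, and the job is handed in when it is done.

Besides the shell and the picture viewer there is one more tool, called after "Call:" as name(argument=value, ...) on one line, values as JSON. carry_out: Moves the arm, as the interface text tells. Shift numbers are shares of 0.04 m and turn numbers shares of 5 degrees, none past 1 either way. Its arguments: {"type":"object","properties":{"moves":{"type":"array"}},"required":["moves"]}

```bash
ls; mkdir -p pics; python3 - <<'E'
from plant import state, grab_frame, ticket, manip
import cv2,numpy as np
print(state()); print(manip.grip_depth)
for n in("scene","top"):
    g=grab_frame(n); np.savez(n+"0.npz",**{k:g[k] for k in g})
    cv2.imwrite(f"pics/{n}0.png",cv2.cvtColor(g["frame"],cv2.COLOR_RGB2BGR))
    print(n,g["K"],g["k1"],g["world_from_camera"])
E
```

```text
pics
{'time': 0.0, 'joint_pos': array([-1.24302529e+00,  5.33536527e-02,  1.61429620e+00,  7.25516948e-06,
        1.47600600e+00, -1.18989165e-01]), 'joint_vel': array([-0.0001915 ,  0.0024219 , -0.00121508, -0.00177274, -0.00111647,
       -0.0007122 ]), 'joint_efforts': array([-7.57034340e-04, -3.93681800e+01, -3.70180464e+01, -1.99612364e-04,
        6.94152943e-03,  9.63327125e-06]), 'tool_pos': array([ 0.26983429, -0.56305693,  0.2300637 ]), 'tool_rot': array([-6.52275708e-04,  8.46180784e-01, -5.32894939e-01, -7.99216562e-04]), 'contact_force': array([-0.88055158, -1.18755782,  0.26314403]), 'ft_torque': array([-0.07970961,  0.03779039, -0.01082311]), 'gripper_width': 1.0017637558424295}
0.0187
scene [[476.38123732   0.         257.81951052]
 [  0.         476.38123732 186.34753941]
 [  0.           0.           1.        ]] 0.00925269476417961 [[-0.62125098 -0.36319009  0.69436315 -0.1017806 ]
 [-0.78360386  0.29188843 -0.5484215   0.57957466]
 [-0.00349531 -0.88481303 -0.46593312  0.50883718]
 [ 0.          0.          0.          1.        ]]
top [[375.46269318   0.         255.84159962]
 [  0.         375.46269318 193.92993161]
 [  0.           0.           1.        ]] -0.11296158783780641 [[ 0.02577595 -0.99369028  0.10915689  0.4682994 ]
 [-0.9996459  -0.02489945  0.00938544  0.07318262]
 [-0.00660827 -0.10936016 -0.99398022  0.91864713]
 [ 0.          0.          0.          1.        ]]
```

View pics/top0.png

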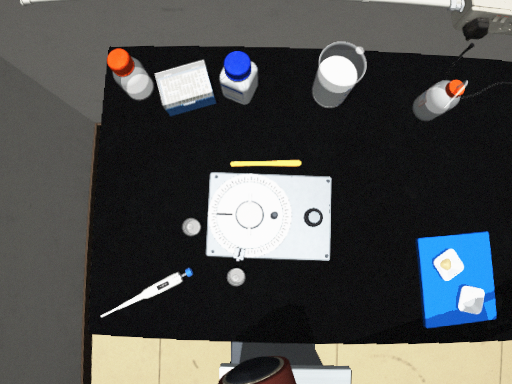

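View pics/scene0.png

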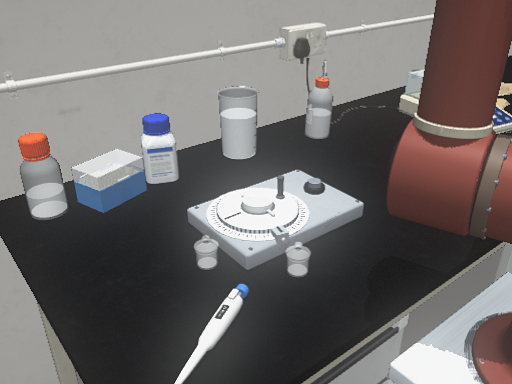

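The top view shows the stage centre at about (249,214), the index line pointing left to about (217,213), the peg at about (275,215), the tab at about (239,255) and the key at (313,217). Next I'll measure these with a zoomed crop.

```bash
cat > h.py <<'E'
import numpy as np,cv2
def cast(g,uv,z):
    uv=np.atleast_2d(np.array(uv,float)); K=g["K"];T=g["world_from_camera"]
    d=np.array([float(g["k1"]),0,0,0])
    s=cv2.undistortPoints(uv[:,None,:],K,d)[:,0]
    r=np.c_[s,np.ones(len(s))]@T[:3,:3].T; o=T[:3,3]
    return o+r*((z-o[2])/r[:,2])[:,None]
def proj(g,P):
    T=np.linalg.inv(g["world_from_camera"]); P=np.atleast_2d(P)
    return cv2.projectPoints(np.array(P,float)@T[:3,:3].T+T[:3,3],np.zeros(3),np.zeros(3),g["K"],np.array([float(g["k1"]),0,0,0]))[0][:,0]
E
python3 - <<'E'
import numpy as np,cv2
g=np.load("top0.npz");f=cv2.cvtColor(g["frame"],cv2.COLOR_RGB2BGR)
c=f[165:290,170:340];cv2.imwrite("pics/topz.png",cv2.resize(c,None,fx=4.7,fy=4.7,interpolation=cv2.INTER_CUBIC))
g=np.load("scene0.npz");f=cv2.cvtColor(g["frame"],cv2.COLOR_RGB2BGR)
c=f[165:285,180:370];cv2.imwrite("pics/scenez.png",cv2.resize(c,None,fx=4.2,fy=4.2,interpolation=cv2.INTER_CUBIC))
E
```

```text
(no output)
```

View pics/topz.png

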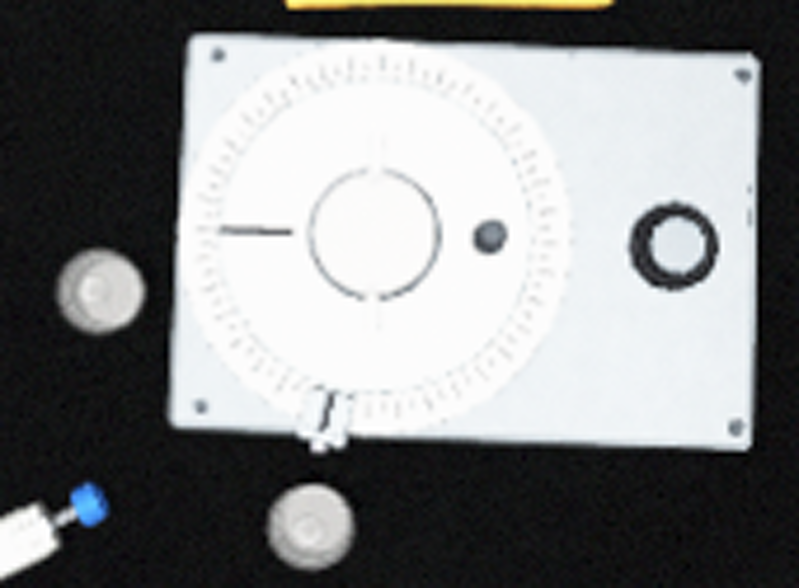

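View pics/scenez.png

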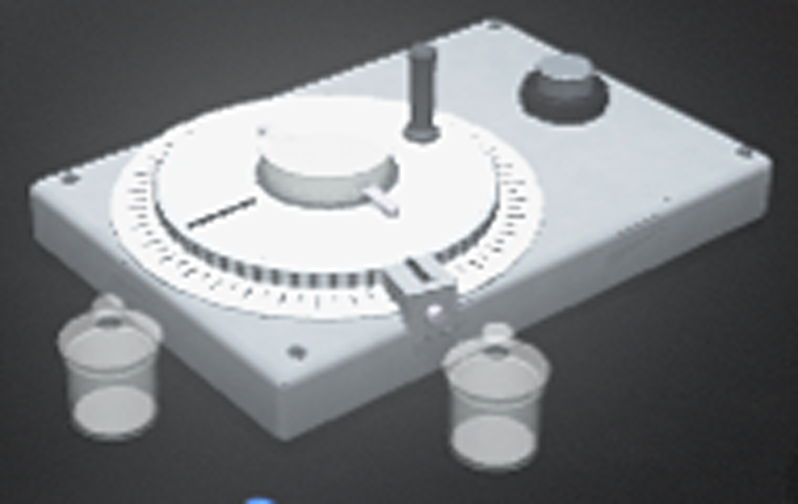

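```bash
cat > meas.py <<'E'
import numpy as np,cv2,math
from h import *
def darkline(g,guessA,guessB,z,half=4,ext=3):
    # dark-weighted line fit in a strip about guess pixel segment
    f=cv2.cvtColor(g["frame"],cv2.COLOR_RGB2GRAY).astype(float)
    A,B=np.array(guessA,float),np.array(guessB,float);d=(B-A)/np.linalg.norm(B-A);n=np.array([-d[1],d[0]])
    pts=[]
    for t in np.arange(1,np.linalg.norm(B-A)-0.5,0.5):
        s=np.arange(-half,half+.1,.25);q=A+d*t+n*s[:,None]
        v=cv2.remap(f,q[:,0].astype(np.float32),q[:,1].astype(np.float32),cv2.INTER_LINEAR).ravel()
        w=np.clip(np.median(v)*.9-v,0,None)
        if w.sum()>60: pts.append(A+d*t+n*(w@s/w.sum()))
    return cast(g,pts,z)
E
python3 - <<'E'
from meas import *
g=np.load("top0.npz")
C=lambda x,y:(170+(x+.5)/4.7-.5,165+(y+.5)/4.7-.5)
f=g["frame"]; gray=cv2.cvtColor(f,cv2.COLOR_RGB2GRAY)
m=((gray>120)*255).astype(np.uint8); m[:168]=0;m[268:]=0;m[:,:203]=0;m[:,340:]=0
cs=max(cv2.findContours(m,0,2)[0],key=cv2.contourArea)
W=cast(g,cs[:,0],.04); r=cv2.minAreaRect(W[:,:2].astype(np.float32)); print("box",r)
print(cv2.boxPoints(r))
for n,p,z in [("petri",C(375,233),.07),("peg",C(490,237),.1),("key",C(677,245),.05),("keyring",C(674,246),.045),("idxout",C(219,231),.054),("idxin",C(292,232),.054),("tabin",C(333,392),.054),("tabout",C(322,430),.054),("bott",C(311,528),.05),("bots",C(100,292),.05)]:
    print(n,cast(g,p,z)[0].round(4), g["z_map"][int(round(p[1])),int(round(p[0]))])
    u=np.round(p).astype(int); Z=g["z_map"][u[1],u[0]]
    K=g["K"];s=cv2.undistortPoints(np.array([[p]],float),K,np.array([float(g["k1"]),0,0,0]))[0,0]
    print("   depth pt",(g["world_from_camera"]@np.r_[s*Z,Z,1])[:3].round(4))
for a,b in [((219,231),(292,232)),((333,392),(322,430))]:
    L=darkline(g,C(*a),C(*b),.054); print(len(L),L[0].round(4),L[-1].round(4)); 
    vx,vy,x,y=cv2.fitLine(L[:,:2].astype(np.float32),cv2.DIST_L2,0,.01,.01).ravel();print("dir deg",math.degrees(math.atan2(vy,vx)),x,y)
E
```

```text
box ((0.5112941265106201, 0.049929454922676086), (0.28957128524780273, 0.2052777111530304), 89.30777740478516)
[[ 0.40691358 -0.09360562]
 [ 0.6121763  -0.09608563]
 [ 0.6156747   0.19346452]
 [ 0.41041195  0.19594455]]
petri [0.5151 0.0946 0.07  ] 0.8471539
   depth pt [0.515  0.0945 0.0717]
peg [0.5129 0.0404 0.1   ] 0.8160276
   depth pt [0.5128 0.0405 0.1023]
key [ 0.5139 -0.0539  0.05  ] 0.85520035
   depth pt [ 0.5133 -0.0521  0.062 ]
keyring [ 0.5136 -0.0531  0.045 ] 0.85313076
   depth pt [ 0.5127 -0.0504  0.0641]
idxout [0.5149 0.1716 0.054 ] 0.8685838
   depth pt [0.5151 0.172  0.0509]
idxin [0.5154 0.1357 0.054 ] 0.86339635
   depth pt [0.5153 0.1356 0.0558]
tabin [0.438  0.1133 0.054 ] 0.85742974
   depth pt [0.4379 0.1134 0.0531]
tabout [0.4195 0.1181 0.054 ] 0.8535133
   depth pt [0.4195 0.1181 0.055 ]
bott [0.3717 0.1223 0.05  ] 0.8457171
   depth pt [0.3725 0.1219 0.0578]
bots [0.4835 0.2299 0.05  ] 0.85830384
   depth pt [0.4833 0.2284 0.0583]
29 [0.5158 0.1694 0.054 ] [0.5154 0.137  0.054 ]
dir deg 89.43105457336144 0.51547074 0.15314466
14 [0.4359 0.1144 0.054 ] [0.4215 0.1177 0.054 ]
dir deg -12.49791392792607 0.42868364 0.115958855
```

Axis is about (0.515, 0.0955). The index points at about 89.5°, and the tab at about 167°, so the stage needs roughly +78° (counter-clockwise). I'll push the peg from its robot side with the -y face of the closed fingers. First step: shut the gripper and turn the tool.

Call:
carry_out(moves=[[[0,0,1,0,0,0,-1],[0,0,1,0,0,0,-1],[0,0,1,0,0,0,-1],[0,0,1,0,0,0,-1],[0,0,1,0,0,0,-1],[0,0,0.32,0,0,0,-1],[0,0,0,0,0,0,-1],[0,0,0,0,0,0,-1]]])

```text
time: 0.77
tool_pos: [0.2699, -0.5634, 0.2307]
tool_rot: [0.0, -0.701, 0.713, 0.0]
contact_force: [0.7, -0.4, 0.3]
gripper_width: 0.003
```

```bash
cat >> h.py <<'E'
from scipy.spatial.transform import Rotation as Ro
def st():
    from plant import state
    s=state();q=s["tool_rot"];R=Ro.from_quat([q[1],q[2],q[3],q[0]]).as_matrix()
    print("t",round(s["time"],2),"p",s["tool_pos"].round(4),"F",s["contact_force"].round(2),"grip",round(s["gripper_width"],3),"-y yaw",round(float(np.degrees(np.arctan2(-R[1,1],-R[0,1]))),2),"z",R[:,2].round(4))
    return s,R
E
python3 - <<'E'
from h import *
s,R=st()
d=R.T@(np.array([.475,.040,.23])-s["tool_pos"]);print(d,d/.04)
E
```

```text
t 0.77 p [ 0.2699 -0.5634  0.2307] F [ 0.72 -0.37  0.28] grip 0.003 -y yaw -0.95 z [-3.e-04  9.e-04 -1.e+00]
[-0.60669131 -0.19503338  0.00122124] [-15.1672828   -4.8758345    0.03053099]
```

Call:
carry_out(moves=[[[0,0,0,-0.9,-0.3,0,-1],[0,0,0,-0.9,-0.3,0,-1],[0,0,0,-0.9,-0.3,0,-1],[0,0,0,-0.9,-0.3,0,-1],[0,0,0,-0.9,-0.3,0,-1],[0,0,0,-0.9,-0.3,0,-1],[0,0,0,-0.9,-0.3,0,-1],[0,0,0,-0.9,-0.3,0,-1]]])

```text
time: 1.43
tool_pos: [0.3712, -0.2756, 0.2312]
tool_rot: [0.0, -0.701, 0.713, -0.0]
contact_force: [-0.0, -0.3, 0.2]
gripper_width: 0.0
```

Call:
carry_out(moves=[[[0,0,0,-0.9,-0.3,0,-1],[0,0,0,-0.9,-0.3,0,-1],[0,0,0,-0.9,-0.3,0,-1],[0,0,0,-0.9,-0.3,0,-1],[0,0,0,-0.9,-0.3,0,-1],[0,0,0,-0.9,-0.3,0,-1],[0,0,0,-0.9,-0.1,0,-1],[0,0,0,0,0,0,-1]]])

```text
time: 2.1
tool_pos: [0.4517, -0.0216, 0.2312]
tool_rot: [0.001, -0.704, 0.71, 0.001]
contact_force: [-0.4, -0.8, -0.3]
gripper_width: 0.001
```

```bash
python3 - <<'E'
from h import *
s,R=st()
d=R.T@(np.array([.473,.040,.078])-s["tool_pos"]);print(d,d/.04)
E
```

```text
t 2.1 p [ 0.4517 -0.0216  0.2312] F [-0.36 -0.78 -0.29] grip 0.001 -y yaw -0.53 z [ 1.0e-04  2.6e-03 -1.0e+00]
[-0.06137312 -0.02070729  0.15340661] [-1.53432807 -0.51768236  3.83516521]
```

Call:
carry_out(moves=[[[0,0,0,-0.7,-0.25,0,-1],[0,0,0,-0.8,-0.25,0,-1],[0,0,0,0,0,0.9,-1],[0,0,0,0,0,0.9,-1],[0,0,0,0,0,0.9,-1],[0,0,0,0,0,0.7,-1],[0,0,0,0,0,0.4,-1],[0,0,0,0,0,0,-1]]])

```text
time: 2.77
tool_pos: [0.4687, 0.0327, 0.0744]
tool_rot: [-0.003, -0.701, 0.713, 0.003]
contact_force: [-0.6, -0.2, 0.3]
gripper_width: 0.002
```

```bash
cat > look.py <<'E'
import sys; from h import *; from plant import grab_frame
n=sys.argv[1]
for c,(a,b,x,y) in (("top",(165,290,170,340)),("scene",(150,285,180,370))):
    g=grab_frame(c);np.savez(f"{c}{n}.npz",**g)
    f=cv2.cvtColor(g["frame"],cv2.COLOR_RGB2BGR)[a:b,x:y]
    cv2.imwrite(f"pics/{c}{n}.png",cv2.resize(f,None,fx=4.2,fy=4.2,interpolation=cv2.INTER_CUBIC))
st()
E
python3 look.py 1
```

```text
t 2.87 p [0.4723 0.0325 0.0792] F [ 0.84 -0.25  1.08] grip -0.002 -y yaw -1.01 z [-0.001 -0.    -1.   ]
```

View pics/scene1.png

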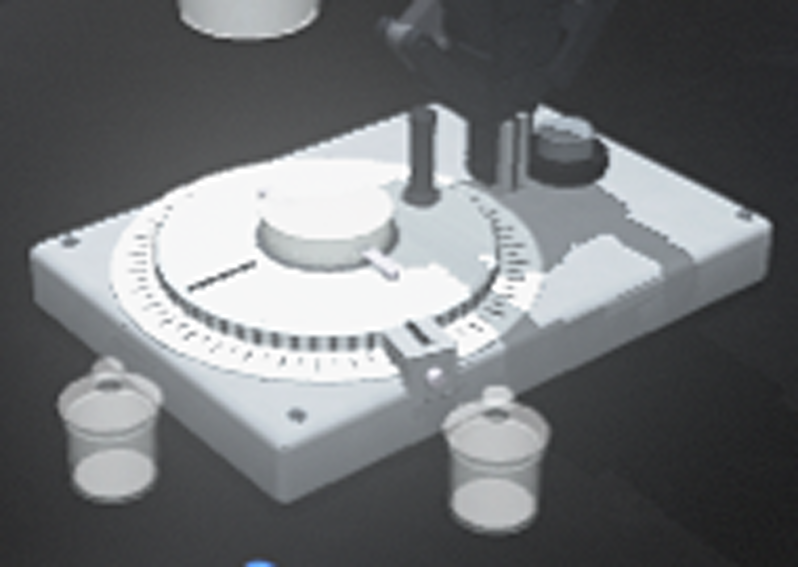

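View pics/top1.png

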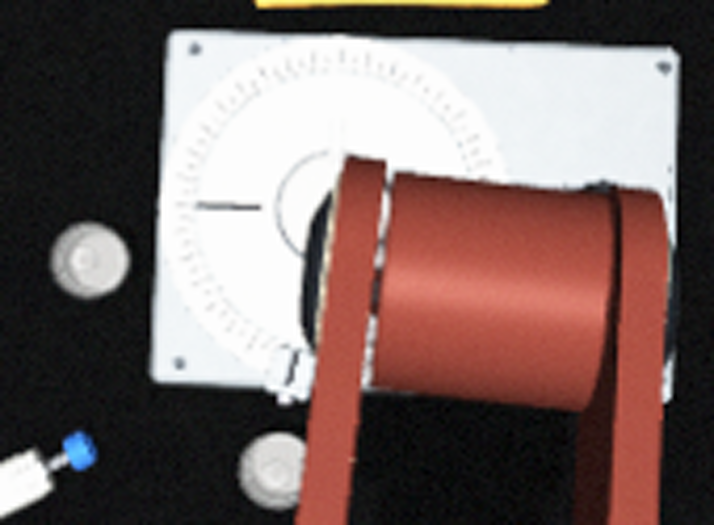

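Both bottles and the peg are where expected. The finger is 20 mm behind the peg, clear of the key and the disc. I'll shift slightly in y, close the gap and then sweep the arc in 2.5° rows.

Call:
carry_out(moves=[[[0,0,0,-0.17,-0.08,0,-1],[0,0,0,0,-0.08,0,-1],[0,0,0,0,-0.08,0,-1],[0,0,0,0,-0.08,0,-1],[0,0,0,0,-0.08,0,-1],[0,0,0,0,-0.08,0,-1],[0,0,0,0,0,0,-1]]])

```text
time: 3.45
tool_pos: [0.4925, 0.0393, 0.0796]
tool_rot: [0.0, -0.701, 0.713, -0.0]
contact_force: [-0.3, -0.6, 0.4]
gripper_width: -0.002
```

Call:
carry_out(moves=[[[0,0,-0.5,0.02,-0.061,0,-1],[0,0,-0.5,0.02,-0.061,0,-1],[0,0,-0.5,0.02,-0.061,0,-1],[0,0,-0.5,0.02,-0.061,0,-1],[0,0,-0.5,0.02,-0.061,0,-1],[0,0,-0.5,0.02,-0.061,0,-1],[0,0,0,0,0,0,-1],[0,0,0,0,0,0,-1]]])

```text
time: 4.12
tool_pos: [0.5066, 0.0358, 0.0791]
tool_rot: [0.0, 0.788, -0.616, -0.0]
contact_force: [-0.4, -1.3, -0.2]
gripper_width: 0.001
```

```bash
python3 look.py 2; python3 - <<'E'
from h import *
s,R=st(); v=s["tool_pos"][:2]-[.515,.0955]; e=R[:2,:2].T@v; print("in tool axes rel axis",e)
E
```

```text
t 4.22 p [0.5066 0.0359 0.0791] F [-0.43 -0.18  0.23] grip 0.001 -y yaw 13.95 z [-4.e-04 -1.e-04 -1.e+00]
t 4.22 p [0.5066 0.0359 0.0791] F [-0.43 -0.18  0.23] grip 0.001 -y yaw 13.95 z [-4.e-04 -1.e-04 -1.e+00]
in tool axes rel axis [0.05581063 0.02256874]
```

View pics/scene2.png

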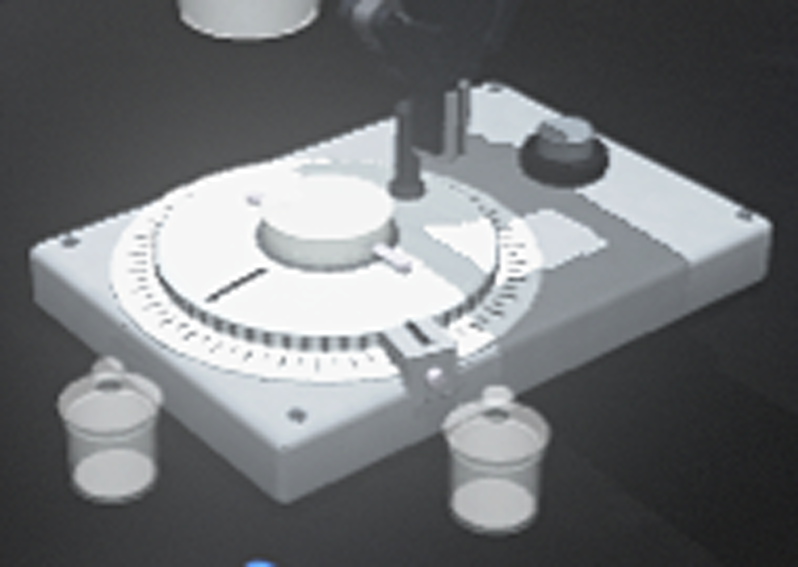

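The scene view shows the index line now at (206,300)–(268,269) and the tab line at about (407,322)–(428,342). The stage turned smoothly with very low force, so I'll keep sweeping.

Call:
carry_out(moves=[[[0,0,-0.5,0.022,-0.061,0,-1],[0,0,-0.5,0.022,-0.061,0,-1],[0,0,-0.5,0.022,-0.061,0,-1],[0,0,-0.5,0.022,-0.061,0,-1],[0,0,-0.5,0.022,-0.061,0,-1],[0,0,-0.5,0.022,-0.061,0,-1],[0,0,-0.5,0.022,-0.061,0,-1],[0,0,-0.5,0.022,-0.061,0,-1]]])

```text
time: 4.88
tool_pos: [0.5271, 0.0365, 0.0791]
tool_rot: [0.001, 0.883, -0.469, -0.0]
contact_force: [-0.7, -2.8, 0.9]
gripper_width: 0.002
```

Call:
carry_out(moves=[[[0,0,-0.5,0.022,-0.061,0,-1],[0,0,-0.5,0.022,-0.061,0,-1],[0,0,-0.5,0.022,-0.061,0,-1],[0,0,-0.5,0.022,-0.061,0,-1],[0,0,-0.5,0.022,-0.061,0,-1],[0,0,-0.5,0.022,-0.061,0,-1],[0,0,0,0,0,0,-1],[0,0,0,0,0,0,-1]]])

```text
time: 5.55
tool_pos: [0.542, 0.0423, 0.0793]
tool_rot: [0.0, 0.936, -0.351, 0.0]
contact_force: [-0.2, -1.3, 0.5]
gripper_width: -0.003
```

```bash
python3 look.py 3; python3 - <<'E'
from h import *
s,R=st(); v=s["tool_pos"][:2]-[.515,.0955]; e=R[:2,:2].T@v; print("in tool axes rel axis",e)
E
```

```text
t 5.65 p [0.5419 0.0424 0.0793] F [-0.18 -2.08 -0.46] grip 0.002 -y yaw 48.94 z [ 0.  0. -1.]
t 5.65 p [0.5419 0.0424 0.0793] F [-0.18 -2.08 -0.46] grip 0.002 -y yaw 48.94 z [ 0.  0. -1.]
in tool axes rel axis [0.05512291 0.02239038]
```

View pics/scene3.png

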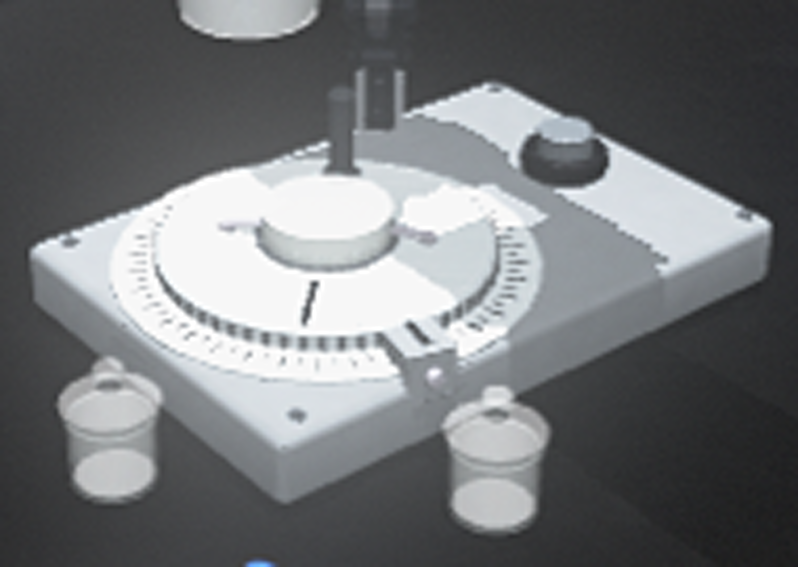

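View pics/top3.png

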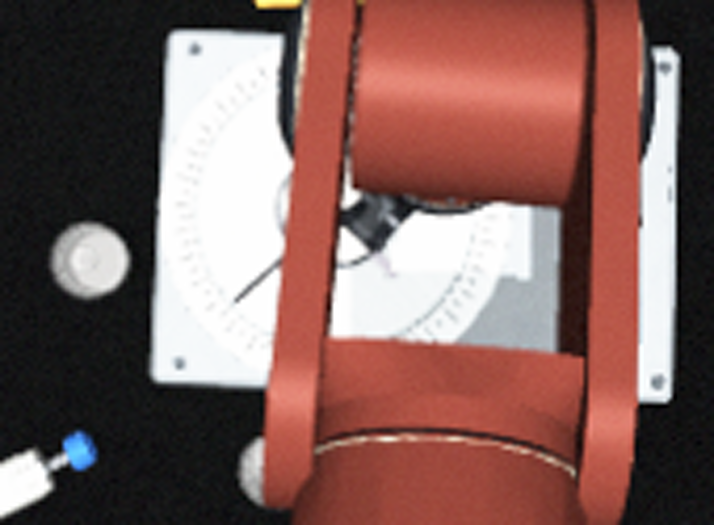

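```bash
cat > ang.py <<'E'
from meas import *
def C(x,y): return (180+(x+.5)/4.2-.5,150+(y+.5)/4.2-.5)
def ang(L,ax):
    vx,vy,x,y=cv2.fitLine(L[:,:2].astype(np.float32),cv2.DIST_L2,0,.01,.01).ravel()
    a=math.degrees(math.atan2(vy,vx))%180
    m=L[:,:2].mean(0)-ax
    return round(a,2),round(math.degrees(math.atan2(m[1],m[0])),2),"perp off axis mm",round(1000*float(m[0]*vy-m[1]*vx),2)
def report(n,i0,i1,t0,t1,ax=(.515,.0955),half=3):
    g=np.load(f"scene{n}.npz")
    for nm,a,b in(("index",i0,i1),("tab",t0,t1)):
        L=darkline(g,C(*a),C(*b),.054,half=half); print(nm,len(L),"line dir, bearing of mid",ang(L,np.array(ax)),"ends r",np.linalg.norm(L[[0,-1],:2]-ax,axis=1).round(4))
E
python3 - <<'E'
from ang import *
g=np.load("scene3.npz")
# petri top centre/key check in scene
report(1,(189,289),(256,264),(407,322),(428,342))
report(2,(206,300),(268,269),(407,322),(428,342))
report(3,(305,324),(316,282),(407,322),(428,342))
E
```

```text
index 32 line dir, bearing of mid (89.49, 89.15, 'perp off axis mm', 0.33) ends r [0.0713 0.0389]
tab 11 line dir, bearing of mid (166.82, 167.65, 'perp off axis mm', 1.29) ends r [0.0829 0.0957]
index 31 line dir, bearing of mid (98.43, 98.95, 'perp off axis mm', 0.5) ends r [0.0719 0.0386]
tab 11 line dir, bearing of mid (166.81, 167.65, 'perp off axis mm', 1.3) ends r [0.0829 0.0957]
index 18 line dir, bearing of mid (133.83, 135.36, 'perp off axis mm', 1.51) ends r [0.0702 0.0423]
tab 11 line dir, bearing of mid (166.79, 167.65, 'perp off axis mm', 1.33) ends r [0.0829 0.0957]
```

Call:
carry_out(moves=[[[0,0,-0.5,0.022,-0.061,0,-1],[0,0,-0.5,0.022,-0.061,0,-1],[0,0,-0.5,0.022,-0.061,0,-1],[0,0,-0.5,0.022,-0.061,0,-1],[0,0,-0.5,0.022,-0.061,0,-1],[0,0,-0.5,0.022,-0.061,0,-1],[0,0,0,0,0,0,-1],[0,0,0,0,0,0,-1]]])

```text
time: 6.32
tool_pos: [0.5547, 0.0516, 0.0794]
tool_rot: [-0.0, 0.974, -0.226, 0.0]
contact_force: [0.8, -0.1, 0.1]
gripper_width: -0.001
```

Call:
carry_out(moves=[[[0,0,-0.5,0.022,-0.061,0,-1],[0,0,-0.5,0.022,-0.061,0,-1],[0,0,-0.5,0.022,-0.061,0,-1],[0,0,-0.5,0.022,-0.061,0,-1],[0,0,-0.4,0.022,-0.05,0,-1],[0,0,0,0,0,0,-1],[0,0,0,0,0,0,-1]]])

```text
time: 6.9
tool_pos: [0.5629, 0.0609, 0.0794]
tool_rot: [-0.0, 0.992, -0.123, 0.0]
contact_force: [0.4, -0.9, 0.1]
gripper_width: -0.0
```

```bash
python3 look.py 4; python3 - <<'E'
from h import *
s,R=st(); v=s["tool_pos"][:2]-[.515,.0955]; e=R[:2,:2].T@v; print("in tool axes rel axis",e)
E
```

```text
t 7.0 p [0.5629 0.0609 0.0794] F [ 1.16 -1.54 -0.73] grip 0.0 -y yaw 75.93 z [ 3.e-04  4.e-04 -1.e+00]
t 7.0 p [0.5629 0.0609 0.0794] F [ 1.16 -1.54 -0.73] grip 0.0 -y yaw 75.93 z [ 3.e-04  4.e-04 -1.e+00]
in tool axes rel axis [0.05489729 0.02190209]
```

View pics/scene4.png

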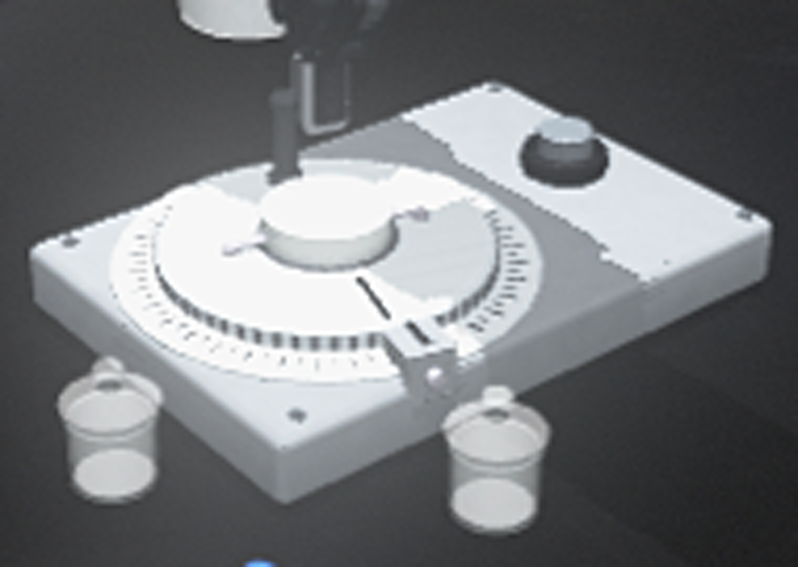

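View pics/top4.png

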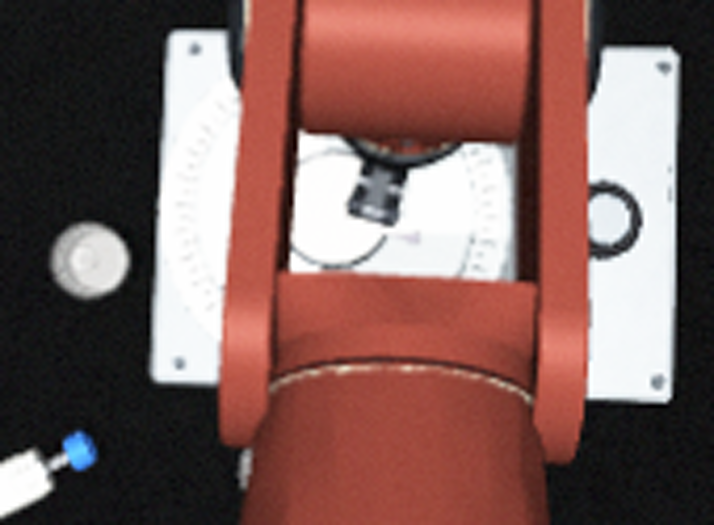

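```bash
python3 - <<'E'
from ang import *
report(4,(361,279),(388,317),(407,322),(428,342))
g=np.load("scene4.npz");f=cv2.cvtColor(g["frame"],cv2.COLOR_RGB2BGR)[205:240,255:295]
cv2.imwrite("pics/z4.png",cv2.resize(f,None,fx=15,fy=15,interpolation=cv2.INTER_CUBIC))
E
```

```text
index 20 line dir, bearing of mid (161.71, 163.9, 'perp off axis mm', 2.21) ends r [0.044  0.0717]
tab 11 line dir, bearing of mid (166.8, 167.65, 'perp off axis mm', 1.33) ends r [0.0829 0.0956]
```

View pics/z4.png

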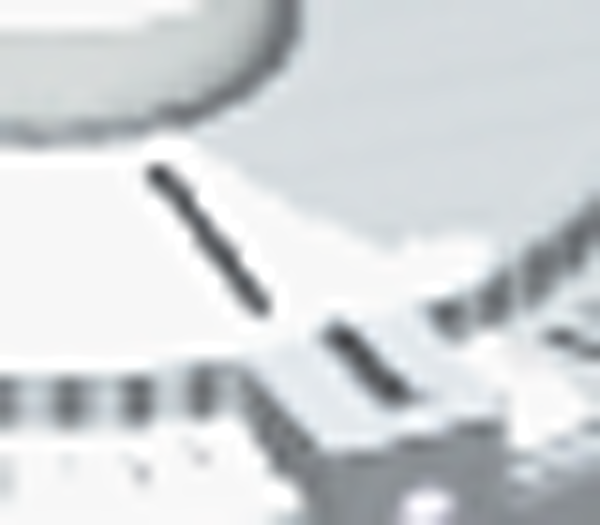

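Remaining error is about 4.5–5° by the scene view. I'll push about 3.5° more, then back off for a clear top view.

Call:
carry_out(moves=[[[0,0,-0.25,0.011,-0.03,0,-1],[0,0,-0.25,0.011,-0.03,0,-1],[0,0,-0.2,0.008,-0.025,0,-1],[0,0,0,0,0,0,-1],[0,0,0,0,0,0,-1]]])

```text
time: 7.42
tool_pos: [0.565, 0.0639, 0.0794]
tool_rot: [-0.0, 0.996, -0.092, 0.0]
contact_force: [0.6, -1.9, 0.7]
gripper_width: -0.002
```

```bash
python3 look.py 5; python3 - <<'E'
from ang import *
report(5,(364,279),(392,316),(407,322),(428,342),ax=(.5153,.0977))
g=np.load("scene5.npz");f=cv2.cvtColor(g["frame"],cv2.COLOR_RGB2BGR)[205:240,255:295]
cv2.imwrite("pics/z5.png",cv2.resize(f,None,fx=15,fy=15,interpolation=cv2.INTER_CUBIC))
E
```

```text
t 7.52 p [0.565  0.0639 0.0794] F [ 0.79 -2.75  0.98] grip -0.001 -y yaw 79.49 z [ 2.e-04  1.e-04 -1.e+00]
index 20 line dir, bearing of mid (164.97, 169.59, 'perp off axis mm', 4.59) ends r [0.0435 0.0704]
tab 11 line dir, bearing of mid (166.75, 169.08, 'perp off axis mm', 3.62) ends r [0.0827 0.0955]
```

View pics/z5.png

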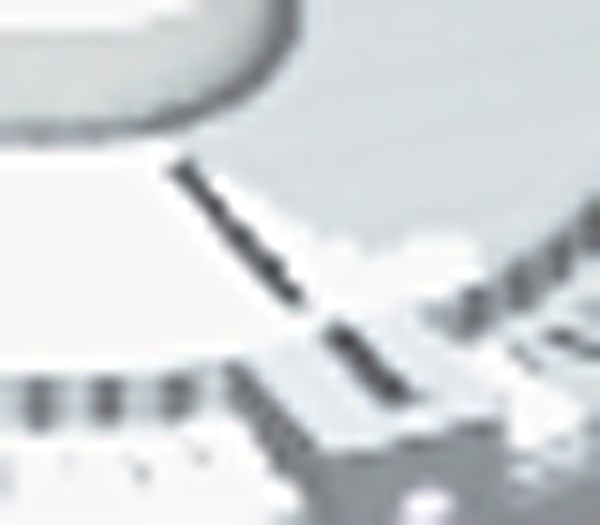

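The lines are close now: the index ends at (298,302) and the tab line starts at (333,330) in the zoom. I'll back off straight away from the peg and go up and aside for an unobstructed top view.

Call:
carry_out(moves=[[[0,0,0,0,0.2,0,-1],[0,0,0,0,0.5,0,-1],[0,0,0,0,0.3,-0.5,-1],[0,0,0,0,0,-0.9,-1],[0,0,0,0,0.5,-0.9,-1],[0,0,0,0,0.9,-0.7,-1],[0,0,0,0,0.95,0,-1],[0,0,0,0,0.95,0,-1]]])

```text
time: 8.18
tool_pos: [0.5351, -0.1037, 0.2003]
tool_rot: [0.0, 0.996, -0.091, 0.003]
contact_force: [0.6, -0.7, 0.2]
gripper_width: -0.001
```

Call:
carry_out(moves=[[[0,0,0,0,0.95,0,-1],[0,0,0,0,0.95,0,-1],[0,0,0,0,0.95,0,-1],[0,0,0,0,0.95,0,-1],[0,0,0,0,0.95,0,-1],[0,0,0,0,0.95,0,-1],[0,0,0,0,0,0,-1]]])

```text
time: 8.77
tool_pos: [0.4907, -0.3321, 0.1969]
tool_rot: [0.001, 0.996, -0.095, 0.0]
contact_force: [0.0, -0.4, -0.0]
gripper_width: -0.0
```

```bash
python3 look.py 6; python3 - <<'E'
from ang import *
for n in("top","scene"):
    g=np.load(n+"6.npz");a,b,x,y=(210,265,222,276) if n=="top" else (205,240,255,295)
    f=cv2.cvtColor(g["frame"],cv2.COLOR_RGB2BGR)[a:b,x:y]
    cv2.imwrite(f"pics/z6{n}.png",cv2.resize(f,None,fx=10,fy=10,interpolation=cv2.INTER_CUBIC))
E
```

```text
t 8.87 p [ 0.4918 -0.3275  0.1966] F [ 0.76  0.47 -0.42] grip -0.001 -y yaw 79.34 z [-0.      0.0012 -1.    ]
```

View pics/z6top.png

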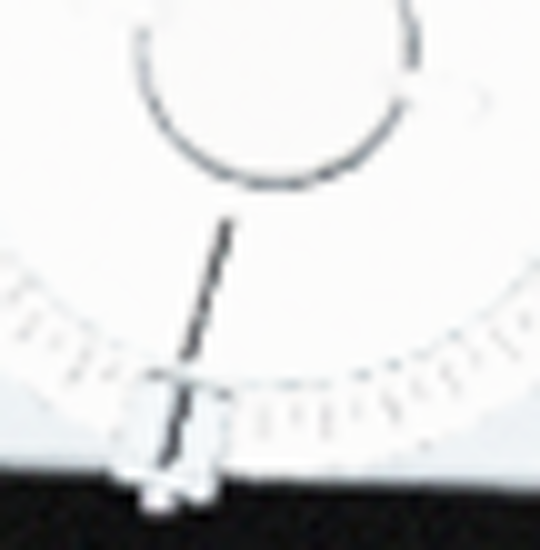

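View pics/z6scene.png

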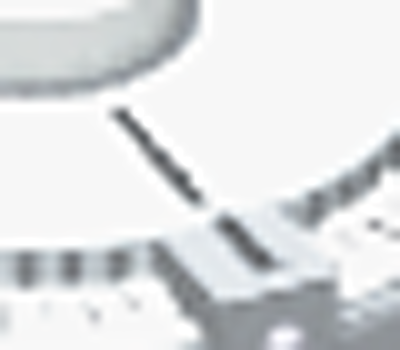

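View pics/top6.png

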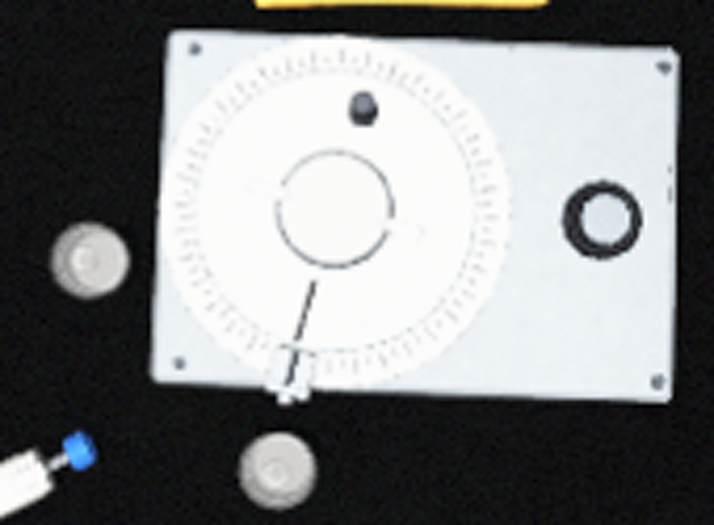

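```bash
cat > fin.py <<'E'
import sys
from meas import *
def ln(L):
    vx,vy,x,y=cv2.fitLine(L[:,:2].astype(np.float32),cv2.DIST_HUBER,0,.001,.001).ravel().astype(float);return np.array([vx,vy]),np.array([x,y])
def run(n,c,I,T,I0,T0="0"):
    g0=np.load(f"{c}{T0}.npz");g=np.load(f"{c}{n}.npz")
    a=ln(darkline(g0,*I0,.054,half=3));b=ln(darkline(g,*I,.054,half=2.2));t=ln(darkline(g,*T,.054,half=2.2))
    # axis = intersection of old and new index lines
    A=np.array([[-a[0][1],a[0][0]],[-b[0][1],b[0][0]]]);ax=np.linalg.solve(A,[A[0]@a[1],A[1]@b[1]])
    be=lambda p:math.degrees(math.atan2(*(p-ax)[::-1]))
    di=lambda l:math.degrees(math.atan2(l[0][1],l[0][0]))%180
    print(c,n,"axis",ax.round(4),"idx dir",round(di(b),2),"tab dir",round(di(t),2),"tab mid bearing",round(be(t[1]),2),
      "| old idx dir",round(di(a),2))
    # collinear offset of tab mid from index line in mm
    nrm=np.array([-b[0][1],b[0][0]]);print("  tab mid off index line mm",round(1000*float(nrm@(t[1]-b[1])),2))
    return b,t
if __name__=="__main__":
    n=sys.argv[1]
    Ct=lambda x,y:(222+(x+.5)/10-.5,210+(y+.5)/10-.5); Cs=lambda x,y:(255+(x+.5)/10-.5,205+(y+.5)/10-.5)
    C=lambda x,y:(170+(x+.5)/4.7-.5,165+(y+.5)/4.7-.5); S=lambda x,y:(180+(x+.5)/4.2-.5,150+(y+.5)/4.2-.5)
    for ax in [None]:
        b,t=run(n,"top",(Ct(228,222),Ct(190,355)),(Ct(184,390),Ct(167,458)),(C(219,231),C(292,232)))
        pk=[.5151,.0946]
        for nm,p in(("idx",b[1]),("tab",t[1])): print("  bearing about petri/known centre",nm,round(math.degrees(math.atan2(*(p-pk)[::-1])),2))
        run(n,"scene",(Cs(118,108),Cs(200,205)),(Cs(220,220),Cs(268,264)),(S(189,289),S(256,264)),"1")
E
python3 fin.py 6
```

```text
top 6 axis [0.5149 0.0949] idx dir 165.05 tab dir 167.32 tab mid bearing 166.39 | old idx dir 89.5
  tab mid off index line mm -2.09
  bearing about petri/known centre idx 164.84
  bearing about petri/known centre tab 166.24
scene 6 axis [0.5152 0.0935] idx dir 165.48 tab dir 166.55 tab mid bearing 166.49 | old idx dir 89.37
  tab mid off index line mm -1.61
```

Both views agree: index ≈165.2°, tab ≈166.4°, so about 1.2° remains. Now back to just behind the peg.

```bash
python3 - <<'E'
from h import *
s,R=st()
d=R.T@(np.array([.5597,.0344,.1966])-s["tool_pos"]);print(d,d/.04)
E
```

```text
t 8.87 p [ 0.4918 -0.3275  0.1966] F [ 0.76  0.47 -0.42] grip -0.001 -y yaw 79.34 z [-0.      0.0012 -1.    ]
[-2.43671924e-04 -3.68233000e-01  3.87635639e-04] [-6.09179810e-03 -9.20582500e+00  9.69089097e-03]
```

Call:
carry_out(moves=[[[0,0,0,0,-0.9,0,-1],[0,0,0,0,-0.9,0,-1],[0,0,0,0,-0.9,0,-1],[0,0,0,0,-0.9,0,-1],[0,0,0,0,-0.9,0,-1],[0,0,0,0,-0.9,0,-1],[0,0,0,0,-0.9,0,-1],[0,0,0,0,-0.9,0,-1]]])

```text
time: 9.53
tool_pos: [0.5445, -0.0398, 0.1969]
tool_rot: [-0.0, 0.996, -0.091, 0.0]
contact_force: [1.0, -0.3, 0.3]
gripper_width: -0.002
```

Call:
carry_out(moves=[[[0,0,0,0,-0.9,0,-1],[0,0,0,0,-0.6,0,-1],[0,0,0,0,-0.2,0,-1],[0,0,0,0,0,0,-1],[0,0,0,0,0,0,-1]]])

```text
time: 9.95
tool_pos: [0.557, 0.0241, 0.1968]
tool_rot: [0.0, 0.996, -0.091, -0.0]
contact_force: [-0.2, -0.2, -0.6]
gripper_width: -0.001
```

```bash
python3 - <<'E'
from h import *
s,R=st()
d=R.T@(np.array([.5597,.0344,.0794])-s["tool_pos"]);print(d,d/.04)
E
```

```text
t 9.95 p [0.557  0.0241 0.1968] F [-0.17 -0.17 -0.58] grip -0.001 -y yaw 79.6 z [-4.e-04 -4.e-04 -1.e+00]
[ 0.00084967 -0.01068364  0.11735972] [ 0.02124179 -0.26709089  2.9339929 ]
```

Call:
carry_out(moves=[[[0,0,0,0,0,0.6,-1],[0,0,0,0,0,0.8,-1],[0,0,0,0,0,0.8,-1],[0,0,-0.25,0,0,0.5,-1],[0,0,0,0,0,0.23,-1],[0,0,0,0,0,0,-1],[0,0,0,0,0,0,-1]]])

```text
time: 10.53
tool_pos: [0.5577, 0.0228, 0.0802]
tool_rot: [0.0, 0.997, -0.081, 0.0]
contact_force: [-0.1, 0.1, -0.1]
gripper_width: -0.004
```

```bash
python3 - <<'E'
from h import *
s,R=st()
d=R.T@(np.array([.5657,.0650,.0794])-s["tool_pos"]);print(d,d/.04)
E
```

```text
t 10.53 p [0.5577 0.0228 0.0802] F [-0.13  0.06 -0.1 ] grip -0.004 -y yaw 80.66 z [ 3.e-04 -1.e-04 -1.e+00]
[ 0.00106671 -0.04298096  0.0008311 ] [ 0.02666772 -1.07452391  0.0207775 ]
```

Call:
carry_out(moves=[[[0,0,0,0.027,-0.3,0,-1],[0,0,0,0,-0.3,0,-1],[0,0,0,0,-0.2,0,-1],[0,0,0,0,-0.13,0,-1],[0,0,0,0,-0.07,0,-1],[0,0,0,0,-0.04,0,-1],[0,0,0,0,-0.025,0,-1],[0,0,0,0,0,0,-1]]])

```text
time: 11.2
tool_pos: [0.5656, 0.0655, 0.08]
tool_rot: [0.0, 0.997, -0.081, 0.0]
contact_force: [-0.4, -1.1, 0.4]
gripper_width: -0.0
```

```bash
python3 look.py 7; python3 - <<'E'
from h import *
s,R=st()
d=R.T@(np.array([.5657,.0650,.0794])-s["tool_pos"]);print(d,d/.04)
g=np.load("scene7.npz");f=cv2.cvtColor(g["frame"],cv2.COLOR_RGB2BGR)[205:240,255:295]
cv2.imwrite("pics/z7.png",cv2.resize(f,None,fx=10,fy=10,interpolation=cv2.INTER_CUBIC))
E
python3 fin.py 7 | grep -A1 scene
```

```text
t 11.3 p [0.5652 0.0655 0.0795] F [0.5  0.23 0.11] grip -0.003 -y yaw 80.73 z [-4.e-04  5.e-04 -1.e+00]
t 11.3 p [0.5652 0.0655 0.0795] F [0.5  0.23 0.11] grip -0.003 -y yaw 80.73 z [-4.e-04  5.e-04 -1.e+00]
[0.00062089 0.00040036 0.00012652] [0.01552219 0.0100091  0.00316288]Traceback (most recent call last):
  File "fin.py", line 22, in <module>
    b,t=run(n,"top",(Ct(228,222),Ct(190,355)),(Ct(184,390),Ct(167,458)),(C(219,231),C(292,232)))
        ~~~^^^^^^^^^^^^^^^^^^^^^^^^^^^^^^^^^^^^^^^^^^^^^^^^^^^^^^^^^^^^^^^^^^^^^^^^^^^^^^^^^^^^^
  File "fin.py", line 7, in run
    a=ln(darkline(g0,*I0,.054,half=3));b=ln(darkline(g,*I,.054,half=2.2));t=ln(darkline(g,*T,.054,half=2.2))
                                            ~~~~~~~~^^^^^^^^^^^^^^^^^^^^
  File "meas.py", line 13, in darkline
    return cast(g,pts,z)
  File "h.py", line 5, in cast
    s=cv2.undistortPoints(uv[:,None,:],K,d)[:,0]
      ~~~~~~~~~~~~~~~~~~~^^^^^^^^^^^^^^^^^^
cv2.error: OpenCV(4.12.0) /io/opencv/modules/core/src/matrix_transform.cpp:181: error: (-215:Assertion failed) _src.dims() <= 2 && esz <= 32 in function 'transpose'
```

View pics/z7.png

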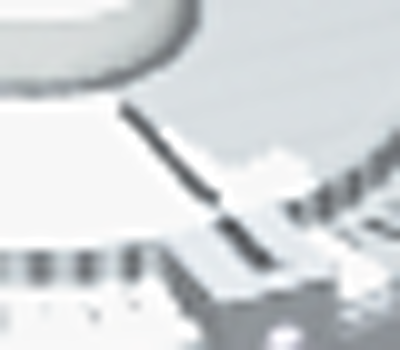

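The lines look almost in line: the index runs (123,106)–(215,202) and the tab line (220,218)–(268,264). I'll back away and check from both views.

Call:
carry_out(moves=[[[0,0,0,0,0.2,0,-1],[0,0,0,0,0.5,0,-1],[0,0,0,0,0.3,-0.5,-1],[0,0,0,0,0,-0.9,-1],[0,0,0,0,0.5,-0.9,-1],[0,0,0,0,0.9,-0.7,-1],[0,0,0,0,0.95,0,-1],[0,0,0,0,0.95,0,-1]]])

```text
time: 11.97
tool_pos: [0.5389, -0.103, 0.2003]
tool_rot: [0.0, 0.997, -0.08, 0.003]
contact_force: [-0.5, -1.0, -0.4]
gripper_width: -0.0
```

Call:
carry_out(moves=[[[0,0,0,0,0.95,0,-1],[0,0,0,0,0.95,0,-1],[0,0,0,0,0.95,0,-1],[0,0,0,0,0.95,0,-1],[0,0,0,0,0.95,0,-1],[0,0,0,0,0.95,0,-1],[0,0,0,0,0,0,-1]]])

```text
time: 12.55
tool_pos: [0.4993, -0.3321, 0.1969]
tool_rot: [0.001, 0.996, -0.084, -0.0]
contact_force: [0.3, 0.5, -0.4]
gripper_width: 0.001
```

```bash
python3 look.py 8; sed -i 's/Cs(118,108),Cs(200,205)/Cs(124,108),Cs(212,200)/; s/Ct(228,222),Ct(190,355)/Ct(226,222),Ct(188,355)/' fin.py; python3 fin.py 8; python3 look.py 9; python3 fin.py 9;  python3 - <<'E'
from ang import *
for n in("top","scene"):
    g=np.load(n+"8.npz");a,b,x,y=(210,265,222,276) if n=="top" else (205,240,255,295)
    f=cv2.cvtColor(g["frame"],cv2.COLOR_RGB2BGR)[a:b,x:y]
    cv2.imwrite(f"pics/z8{n}.png",cv2.resize(f,None,fx=10,fy=10,interpolation=cv2.INTER_CUBIC))
E
```

```text
t 12.65 p [ 0.5004 -0.3275  0.1966] F [-0.57  0.73 -0.06] grip 0.0 -y yaw 80.57 z [-7.0e-04  1.4e-03 -1.0e+00]
top 8 axis [0.515  0.0965] idx dir 168.34 tab dir 167.54 tab mid bearing 167.41 | old idx dir 89.5
  tab mid off index line mm 1.45
  bearing about petri/known centre idx 166.51
  bearing about petri/known centre tab 166.25
scene 8 axis [0.5152 0.0925] idx dir 166.2 tab dir 166.48 tab mid bearing 165.88 | old idx dir 89.37
  tab mid off index line mm 0.52
t 12.75 p [ 0.5012 -0.3256  0.1968] F [-0.33  0.57 -0.63] grip -0.001 -y yaw 80.75 z [-6.0e-04  1.2e-03 -1.0e+00]
top 9 axis [0.515  0.0965] idx dir 168.37 tab dir 167.38 tab mid bearing 167.44 | old idx dir 89.5
  tab mid off index line mm 1.44
  bearing about petri/known centre idx 166.5
  bearing about petri/known centre tab 166.26
scene 9 axis [0.5152 0.0925] idx dir 166.19 tab dir 166.61 tab mid bearing 165.87 | old idx dir 89.37
  tab mid off index line mm 0.5
```

View pics/z8top.png

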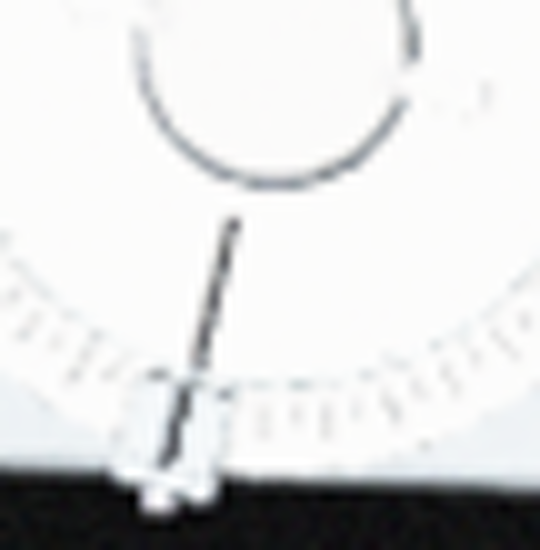

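View pics/z8scene.png

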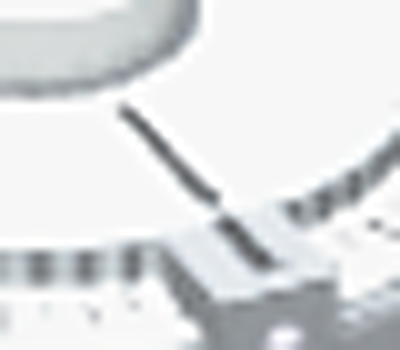

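The index may have overshot slightly. For an axis-independent check I'll use the peg opposite: the line from the peg to the index midpoint, extended to the tab.

```bash
cat > chk.py <<'E'
import sys
from fin import *
def chk(n):
    g=np.load(f"top{n}.npz")
    Ct=lambda x,y:(222+(x+.5)/10-.5,210+(y+.5)/10-.5)
    gray=cv2.cvtColor(g["frame"],cv2.COLOR_RGB2GRAY).astype(float)
    w=np.zeros_like(gray);w[182:200,248:266]=np.clip(215-gray[182:200,248:266],0,None);w[w<25]=0
    yy,xx=np.mgrid[:384,:512];u=np.array([(w*xx).sum(),(w*yy).sum()])/w.sum()
    peg=cast(g,u,.085)[0,:2]
    I=darkline(g,Ct(230,222),Ct(192,355),.054,half=2.2)[:,:2];T=darkline(g,Ct(184,395),Ct(167,456),.054,half=2.2)[:,:2]
    im,tm=I.mean(0),T.mean(0)
    d=im-peg;D=np.linalg.norm(d);d/=D;th=math.degrees(math.atan2(d[1],d[0]))
    ax=peg+d*.056
    be=lambda p:math.degrees(math.atan2(*(p-ax)[::-1]))
    # petri circle
    print(n,"peg",peg.round(4),"pix",u.round(2),"axis",ax.round(4),"D",round(D,4),"idx",round(th,2),"tab",round(be(tm),2),"diff idx-tab",round(th-be(tm),2),"r",np.linalg.norm(im-ax).round(4),np.linalg.norm(tm-ax).round(4))
for n in sys.argv[1:]: chk(n)
E
python3 chk.py 6 8 9
python3 - <<'E'
from ang import *
# petri rim ring centre (dark thin ring) top view
for n in("0","9"):
    g=np.load(f"top{n}.npz");gray=cv2.cvtColor(g["frame"],cv2.COLOR_RGB2GRAY).astype(float)
    c=np.array([249.4,214.2])
    for it in range(3):
        P=[]
        for a in np.arange(0,360,3):
            r=np.arange(9,17,.2);q=c+np.c_[np.cos(np.radians(a))*r,np.sin(np.radians(a))*r]
            v=cv2.remap(gray,q[:,0].astype(np.float32),q[:,1].astype(np.float32),1).ravel();w=np.clip(225-v,0,None)
            if w.sum()>100: P.append(c+np.array([np.cos(np.radians(a)),np.sin(np.radians(a))])*(w@r/w.sum()))
        P=np.array(P);(cx,cy),(A,B),_=cv2.fitEllipse(P.astype(np.float32));c=np.array([cx,cy])
    for z in(.054,.07):print(n,c,A,B,len(P),z,cast(g,c,z)[0].round(4),np.linalg.norm(cast(g,P,z)-cast(g,c,z),axis=1).mean().round(4))
# box-derived axis
E
```

```text
6 peg [0.5665 0.0806] pix [256.14 191.  ] axis [0.5124 0.0953] D 0.1104 idx 164.76 tab 166.19 diff idx-tab -1.43 r 0.0544 0.0866
8 peg [0.567  0.0821] pix [255.43 190.74] axis [0.5125 0.0952] D 0.1105 idx 166.51 tab 166.16 diff idx-tab 0.36 r 0.0545 0.0867
9 peg [0.567  0.0822] pix [255.42 190.74] axis [0.5125 0.0952] D 0.1105 idx 166.52 tab 166.18 diff idx-tab 0.34 r 0.0545 0.0867
0 [249.18280029 214.30329895] 27.058727264404297 27.146345138549805 67 0.054 [0.5157 0.0955 0.054 ] 0.0312
0 [249.18280029 214.30329895] 27.058727264404297 27.146345138549805 67 0.07 [0.5148 0.0951 0.07  ] 0.0306
9 [249.16525269 214.32667542] 27.04732894897461 27.096906661987305 66 0.054 [0.5156 0.0955 0.054 ] 0.0312
9 [249.16525269 214.32667542] 27.04732894897461 27.096906661987305 66 0.07 [0.5147 0.0951 0.07  ] 0.0306
```

```bash
python3 - <<'E'
from fin import *
Cs=lambda x,y:(255+(x+.5)/10-.5,205+(y+.5)/10-.5);S=lambda x,y:(180+(x+.5)/4.2-.5,150+(y+.5)/4.2-.5)
ims={}
for n,a,b in(("1",S(189,289),S(256,264)),("2",S(206,300),S(268,269)),("3",S(305,324),S(316,282)),("4",S(361,279),S(388,317)),("6",Cs(118,108),Cs(200,205)),("8",Cs(124,108),Cs(212,200))):
    g=np.load(f"scene{n}.npz"); ims[n]=ln(darkline(g,a,b,.054,half=2.2)); 
    if n=="8": t=ln(darkline(g,Cs(220,220),Cs(268,264),.054,half=2.2))
A=np.array([[-l[0][1],l[0][0]] for l in ims.values()]);B=np.array([A[i]@l[1] for i,l in enumerate(ims.values())])
ax,res,_,_=np.linalg.lstsq(A,B,rcond=None);print("axis",ax.round(4),"resid mm",((A@ax-B)*1000).round(2))
be=lambda p,ax:round(math.degrees(math.atan2(*(p-ax)[::-1])),2)
for a in(ax,np.array([.515,.0935]),np.array([.515,.093])): print(a,"idx6",be(ims["6"][1],a),"idx8",be(ims["8"][1],a),"tab",be(t[1],a))
E
```

```text
axis [0.5155 0.0929] resid mm [-0.14 -0.19  0.08 -0.02 -0.49  0.48]
[0.51547552 0.09292435] idx6 165.01 idx8 166.66 tab 166.18
[0.515  0.0935] idx6 165.43 idx8 167.1 tab 166.46
[0.515 0.093] idx6 164.96 idx8 166.63 tab 166.15
```

Both cameras now put the index within about +0.4° (0.5 mm at the rim) of the tab, which is well within the line width, so I'll leave the stage there. Next is the key.

```bash
python3 - <<'E'
from h import *
s,R=st()
d=R.T@(np.array([.5133,-.0525,.1966])-s["tool_pos"]);print(d,d/.04)
# key top: bright inner cap centroid in top view + depth, scene depth
g=np.load("top9.npz");gray=cv2.cvtColor(g["frame"],cv2.COLOR_RGB2GRAY)
x0,y0=300,204;m=(gray[y0:y0+26,x0:x0+28]<110).astype(np.uint8)
cs=cv2.findContours(m,cv2.RETR_CCOMP,2);
for c,h in zip(cs[0],cs[1][0]):
    if cv2.contourArea(c)>30:
        (cx,cy),r=cv2.minEnclosingCircle(c);M=cv2.moments(c);print("hole" if h[3]>=0 else "outer",M["m10"]/M["m00"]+x0,M["m01"]/M["m00"]+y0,r,cast(g,(M["m10"]/M["m00"]+x0,M["m01"]/M["m00"]+y0),.062)[0].round(4))
print(np.median(g["z_map"][213:221,310:318]))
T=g["world_from_camera"]
Z=g["z_map"][209:225,306:322]
v,u=np.mgrid[209:225,306:322];p=cv2.undistortPoints(np.c_[u.ravel(),v.ravel()].astype(float)[:,None],g["K"],np.array([float(g["k1"]),0,0,0]))[:,0]
P=(np.c_[p,np.ones(len(p))]*Z.ravel()[:,None])@T[:3,:3].T+T[:3,3];print((P[:,2].reshape(Z.shape)*1000).round(0).astype(int))
E
```

```text
t 12.75 p [ 0.5012 -0.3256  0.1968] F [-0.33  0.57 -0.63] grip -0.001 -y yaw 80.75 z [-6.0e-04  1.2e-03 -1.0e+00]
[-0.03194164 -0.27152242  0.00048098] [-0.79854092 -6.78806044  0.01202458]
outer 312.9646142958245 217.13517338995047 9.219644546508789 [ 0.5123 -0.0506  0.062 ]
hole 313.6297709923664 216.7124681933842 7.159010887145996 [ 0.5133 -0.0521  0.062 ]
0.85525405
[[39 40 51 54 51 51 50 51 50 52 53 51 51 39 39 39]
 [45 53 52 54 52 51 47 43 44 51 48 53 54 49 39 39]
 [51 54 51 50 42 59 62 61 64 61 62 52 53 49 51 38]
 [51 53 42 46 64 64 64 60 62 62 63 64 49 52 49 37]
 [52 52 48 59 62 61 63 62 63 60 62 59 60 53 50 53]
 [51 42 60 61 63 66 62 62 64 63 60 60 64 61 51 49]
 [49 44 62 61 64 64 63 62 63 64 64 61 62 62 51 51]
 [49 51 61 62 61 61 62 58 64 60 63 64 63 63 51 50]
 [52 41 64 61 63 60 61 62 63 63 64 62 63 62 53 51]
 [53 39 63 63 61 61 64 59 62 62 60 62 60 62 52 52]
 [49 42 56 61 61 63 59 61 61 59 59 62 59 59 52 53]
 [53 51 44 63 63 61 64 60 61 62 61 62 62 52 53 51]
 [51 51 41 52 63 63 60 62 60 62 63 62 47 52 55 52]
 [54 50 51 50 39 54 59 61 60 62 45 45 54 55 53 37]
 [50 53 53 53 52 42 43 40 42 42 51 51 50 54 40 40]
 [41 47 49 51 53 53 52 51 52 55 52 52 48 38 41 40]]
```

Key top: z ≈ 62 mm at (0.5133, -0.052). The collar is at 52 mm, so the 6 mm stroke clears it. Move above the key.

Call:
carry_out(moves=[[[0,0,0,-0.1,-0.8,0,-1],[0,0,0,-0.1,-0.9,0,-1],[0,0,0,-0.1,-0.9,0,-1],[0,0,0,-0.1,-0.9,0,-1],[0,0,0,-0.1,-0.9,0,-1],[0,0,0,-0.1,-0.9,0,-1],[0,0,0,-0.1,-0.9,0,-1],[0,0,0,-0.1,-0.6,0,-1]]])

```text
time: 13.42
tool_pos: [0.513, -0.0482, 0.1972]
tool_rot: [-0.001, 0.997, -0.079, 0.0]
contact_force: [0.5, -0.1, 0.1]
gripper_width: -0.001
```

Call:
carry_out(moves=[[[0,0,0,0,0,0,-1],[0,0,0,0,0,0,-1]]])

```text
time: 13.58
tool_pos: [0.5133, -0.0503, 0.1973]
tool_rot: [0.0, 0.997, -0.078, 0.0]
contact_force: [0.3, -0.1, -0.1]
gripper_width: -0.003
```

```bash
python3 - <<'E'
from h import *
s,R=st()
d=R.T@(np.array([.5133,-.0522,.072])-s["tool_pos"]);print(d,d/.04)
E
```

```text
t 13.58 p [ 0.5133 -0.0503  0.1973] F [ 0.29 -0.11 -0.1 ] grip -0.003 -y yaw 81.02 z [ 1.e-04 -2.e-04 -1.e+00]
[0.00029944 0.00184989 0.12525229] [0.00748598 0.04624722 3.13130713]
```

Call:
carry_out(moves=[[[0,0,0,0.007,0.046,0.6,-1],[0,0,0,0,0,0.8,-1],[0,0,0,0,0,0.8,-1],[0,0,0,0,0,0.6,-1],[0,0,0,0,0,0.33,-1],[0,0,0,0,0,0,-1],[0,0,0,0,0,0,-1]]])

```text
time: 14.17
tool_pos: [0.513, -0.0548, 0.0715]
tool_rot: [-0.0, 0.997, -0.081, -0.001]
contact_force: [-0.3, 0.1, 0.8]
gripper_width: 0.004
```

Call:
carry_out(moves=[[[0,0,0,0,0,0.1,-1],[0,0,0,0,0,0.1,-1],[0,0,0,0,0,0.05,-1],[0,0,0,0,0,0.05,-1],[0,0,0,0,0,0,-1]]])

```text
time: 14.58
tool_pos: [0.5142, -0.0547, 0.0606]
tool_rot: [0.0, 0.997, -0.081, 0.001]
contact_force: [0.8, -0.7, 2.8]
gripper_width: 0.001
```

```bash
python3 - <<'E'
from h import *
st()
E
```

```text
t 14.58 p [ 0.5142 -0.0547  0.0606] F [ 0.82 -0.65  2.83] grip 0.001 -y yaw 80.76 z [ 1.4e-03 -5.0e-04 -1.0e+00]
```

Call:
carry_out(moves=[[[0,0,0,0,0,0.03,-1],[0,0,0,0,0,0.03,-1],[0,0,0,0,0,0.02,-1],[0,0,0,0,0,0,-1]]])

```text
time: 14.92
tool_pos: [0.5143, -0.0547, 0.0574]
tool_rot: [0.0, 0.997, -0.081, 0.001]
contact_force: [1.0, -0.9, 4.5]
gripper_width: 0.0
```

Call:
carry_out(moves=[[[0,0,0,0,0,0.025,-1],[0,0,0,0,0,0.025,-1],[0,0,0,0,0,0,-1]]])

```text
time: 15.17
tool_pos: [0.5143, -0.0547, 0.056]
tool_rot: [0.0, 0.997, -0.081, 0.0]
contact_force: [-1.0, 0.4, 8.2]
gripper_width: 0.001
```

Call:
carry_out(moves=[[[0,0,0,0,0,0.015,-1],[0,0,0,0,0,0.01,-1],[0,0,0,0,0,0,-1]]])

```text
time: 15.42
tool_pos: [0.5144, -0.0547, 0.0559]
tool_rot: [0.0, 0.997, -0.081, 0.0]
contact_force: [-4.9, -1.4, 13.7]
gripper_width: -0.0
```

The key is at its stop: z is held at 0.0559 while the force climbed to 13.7 N. Release straight up, then aside.

Call:
carry_out(moves=[[[0,0,0,0,0,-0.1,-1],[0,0,0,0,0,-0.3,-1],[0,0,0,0,0,-0.8,-1],[0,0,0,0,0,-0.9,-1],[0,0,0,0,0,-0.9,-1],[0,0,0,0,0.9,-0.3,-1],[0,0,0,0,0.95,0,-1],[0,0,0,0,0.95,0,-1]]])

```text
time: 16.08
tool_pos: [0.4958, -0.1657, 0.1877]
tool_rot: [0.0, 0.997, -0.079, 0.001]
contact_force: [1.0, -0.7, -0.5]
gripper_width: 0.0
```

Call:
carry_out(moves=[[[0,0,0,0,0.95,0,-1],[0,0,0,0,0.95,0,-1],[0,0,0,0,0.95,0,-1],[0,0,0,0,0.6,0,-1],[0,0,0,0,0,0,-1],[0,0,0,0,0,0,-1],[0,0,0,0,0,0,-1]]])

```text
time: 16.67
tool_pos: [0.4731, -0.3003, 0.1852]
tool_rot: [-0.001, 0.997, -0.081, -0.001]
contact_force: [-1.1, 0.2, -0.4]
gripper_width: 0.004
```

```bash
python3 look.py 10; python3 chk.py 9 10; python3 fin.py 10; python3 - <<'E'
import numpy as np
for n in(9,10):
    z=np.load(f"top{n}.npz")["z_map"];print("key depth",np.median(z[213:221,310:318]))
E
```

```text
t 16.77 p [ 0.4735 -0.2998  0.1855] F [ 0.82 -0.32 -0.92] grip 0.001 -y yaw 80.84 z [-6.e-04  9.e-04 -1.e+00]
9 peg [0.567  0.0822] pix [255.42 190.74] axis [0.5125 0.0952] D 0.1105 idx 166.52 tab 166.18 diff idx-tab 0.34 r 0.0545 0.0867
10 peg [0.567  0.0822] pix [255.43 190.74] axis [0.5125 0.0952] D 0.1105 idx 166.52 tab 166.17 diff idx-tab 0.34 r 0.0545 0.0867
top 10 axis [0.515  0.0967] idx dir 168.49 tab dir 167.28 tab mid bearing 167.51 | old idx dir 89.5
  tab mid off index line mm 1.52
  bearing about petri/known centre idx 166.53
  bearing about petri/known centre tab 166.24
scene 10 axis [0.5152 0.0925] idx dir 166.2 tab dir 166.71 tab mid bearing 165.87 | old idx dir 89.37
  tab mid off index line mm 0.51
key depth 0.85525405
key depth 0.855664
```

View pics/top10.png

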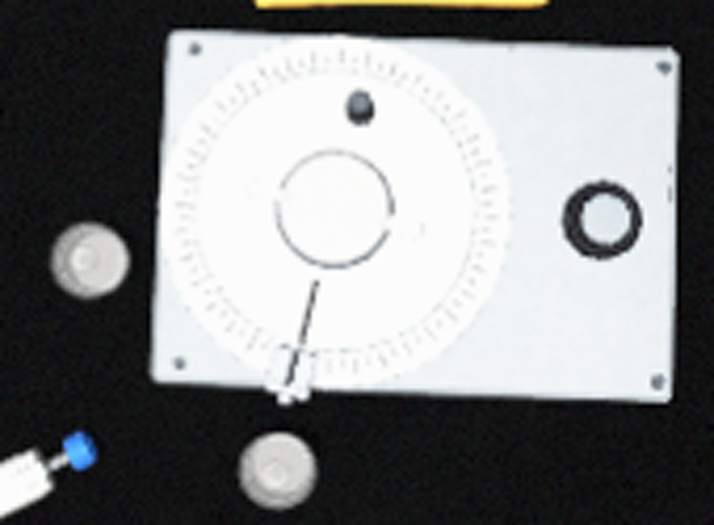

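The stage hasn't moved: the peg is at the same pixel and the index line still runs into the tab line near (297,345). The key is back up, the bottles and spatula are in place, and the arm is clear. Handing in.

```bash
python3 -c "
from plant import ticket
print(ticket.job_done())"
```

```text
the job is handed in; nothing more can be done
None
```

The stage is set to the tab and the key has been pressed and released, in that order. The job was handed in at about 17 s, with the arm clear of everything.

- **Stage:** I turned it about 77° counter-clockwise by pushing the peg with the closed fingertips. Contact readings at the peg stayed around 3 N or less. A first check showed it about 1.2° short, so I went back and gave it one more small push.
- **Alignment:** My last checks put the index line about 0.3–0.5° past the tab line in both cameras, roughly 0.5 mm at the rim. I left it there, because a correction could have missed by as much. One check disagreed: the fitted direction of the short index line in the top view read about 1° past. I trusted it less than the other measurements.
- **Key:** I pressed it until it stopped at z = 0.056 m, about 6 mm down, with the force reaching 13.7 N. After release its depth reading was back to within 0.5 mm of the value before the press.
- **Rest of the scene:** The stage did not move during the key press. In the last top view both bottles, and the part of the spatula it shows, were where they started.

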